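# Lay the standing lock pin down and shut the drawer

### The job

A steel lock pin stands on end in the half-open drawer, too tall for the drawer to shut. With the drawer left open, push the pin over with the fingers so that it lies down flat inside the drawer, then push the drawer fully shut and move the hand clear. Only push: do not lift the pin, do not take the pin or the drawer's pull between the fingers, and leave the things on the shelf above undisturbed.

Things in the scene. Friction and masses are not known exactly. Their poses are not given: they have to be found in the camera images.
- cabinet: low blue-painted cabinet, fixed to the bench, 260 deep (x) by 400 wide (y) by 120 mm high; its flat top is the shelf. Origin: centre of its underside, on the work surface; x points away from its front, so the drawer comes out towards its -x; y runs along the drawer's width; its carcass front is at x = -130 mm. It stands at a different place and yaw each time
- drawer (a joint): how far the drawer is out, m: 0 fully shut, 0.19 at its stop; it starts about 0.125 to 0.155 out, runs on brass runners with about 3 N of friction and stays where it is left
- drawer_floor (a point): centre of the drawer's inner floor (on the floor's top, 30 mm above the work surface); moves with the drawer, axes as the cabinet's. Inside, the drawer is 224 mm in x (front panel's inner face at x = -115 mm) and 354 mm in y (walls at +-177 mm); side walls rise 49 mm above the floor, the 15 mm thick front panel 73 mm. Clear height under the cabinet's top: 76 mm
- drawer_pull (a point): middle of the drawer's brass pull, a level round bar 10 mm thick and 100 mm long (along y), on two stems, its centre line 25 mm in front of the front panel and 75 mm above the work surface; moves with the drawer
- pin: loose steel lock pin, standing on end on the open part of the drawer floor: shank 28 mm in diameter, 110 mm long, head on top 38 mm in diameter, 14 mm thick; 124 mm in all, about 0.55 kg. Origin: centre of its foot; z runs to the head. Up to about 120 mm from the middle of the drawer's width; falls once leant about 15 degrees and then needs about 140 mm of free length, from its origin, to land flat
- pin_mid (a point): middle of the pin on its axis, 62 mm from the foot; axes as the pin's
- flask: bystander on the shelf: grey dented pewter flask, 30 by 72 mm, 102 mm high, origin at its underside
- fuse_holder: bystander on the shelf: cream ceramic fuse holder, 34 by 66 mm, 34 mm high, origin at its underside
- bung: bystander on the shelf: black rubber fender bung, round, 62 mm in diameter, 54 mm high, origin at its underside
- pin_rack: bystander on the shelf: dark wooden rack, 150 by 130 mm, with three spare pins lying in it, 53 mm high in all, origin at its underside
Mind the look-alikes: they are no part of the job. Several things have the shape of the pin; the one meant has the colours described above.

How it is judged:
On the way, in this order (a step that is already met when the one before it is completed fails the run):
1. the pin lies flat inside the drawer while the drawer is still open (more than 100 mm out) (angle between pin's own z axis and vertical above 1.4 rad and z of pin_mid in the frame of drawer_floor between 0.005 and 0.03 m and x of pin_mid in the frame of drawer_floor between -0.115 and 0.115 m and y of pin_mid in the frame of drawer_floor between -0.177 and 0.177 m and value of joint drawer above 0.1 m), for 0.2 s.
2. the drawer is pushed fully shut (less than 6 mm out) (value of joint drawer below 0.006 m), for 0.2 s.
At the end, for the whole second after the job is handed in: the drawer is shut to within 6 mm and the pin lies inside it, its axis within 0.17 rad of level and its middle less than 30 mm above the drawer floor (value of joint drawer below 0.006 m and angle between pin's own z axis and vertical above 1.4 rad and z of pin_mid in the frame of drawer_floor between 0.005 and 0.03 m and x of pin_mid in the frame of drawer_floor between -0.115 and 0.115 m and y of pin_mid in the frame of drawer_floor between -0.177 and 0.177 m); the robot touches nothing.
It fails at once if the pin is lifted (its foot more than 40 mm or its middle more than 85 mm above the drawer floor) (z of pin in the frame of drawer_floor above 0.04 m or z of pin_mid in the frame of drawer_floor above 0.085 m).
It fails at once if the lying pin is picked up (its middle more than 55 mm above the drawer floor) (angle between pin's own z axis and vertical above 1.2 rad and z of pin_mid in the frame of drawer_floor above 0.055 m).
It fails at once if the pin is taken between the fingers (x of the grasp point in the frame of pin_mid between -0.008 and 0.008 m and y of the grasp point in the frame of pin_mid between -0.008 and 0.008 m and z of the grasp point in the frame of pin_mid between -0.06 and 0.06 m).
It fails at once if the drawer's pull is taken between the fingers (x of the grasp point in the frame of drawer_pull between -0.007 and 0.007 m and z of the grasp point in the frame of drawer_pull between -0.007 and 0.007 m and y of the grasp point in the frame of drawer_pull between -0.055 and 0.055 m).
It fails at once if a thing on the shelf is moved more than 20 mm or tipped (distance of any of flask, fuse_holder, bung, pin_rack from where it was at the start of the episode above 0.02 m or angle between any of flask, fuse_holder, bung, pin_rack's own z axis and vertical above 0.3 rad).
It also fails if it takes over 48 s, if anything falls off the work surface, if the arm or the gripper's body presses on something with over 40 N, if the wrist force passes 120 N, or if a joint passes its speed limit or range.

### The arm

A 6-joint arm with a two-finger parallel gripper is mounted at the origin on the work surface. World frame = base frame: x ahead of the robot, y to its left, z up, the work surface at z = 0. Lengths are in m, angles in rad, forces in N, time in s.
With the tool pointing down it reaches from about 0.35 to 0.775 m from the base axis. Payload 7.3 kg.
Tool frame: the origin (TCP) lies at the very end of the fingers, on their centre line; the grasp point (between the pads) lies 19 mm behind it; z points along the fingers, y is the direction in which the jaws open and shut (so a half turn about z gives the same grasp; the last joint's range is limited). The gripper opens to 92 mm and grips with 3 to 60 N. Pads are 19 mm wide; open, the fingers measure 130 mm over their backs; the gripper's body (75 mm by 190 mm) begins 47 mm behind the grasp point.
Start: joints at [1.12, 0.342, 1.524, -0, 1.275, -0.146], TCP at [0.158, 0.501, 0.227] pointing down, gripper open.
Joint ranges: [-2.53, 2.53], [-0.77, 2.02], [0.04, 2.7], [-1, 4.14], [0.28, 2.66], [-3.11, 3.11]. Speed limits (rad/s): [2.57, 2.57, 3.14, 3.14, 3.14, 3.14].

### API

Orientations are given as [roll, pitch, yaw] about the fixed x, y, z axes, in that order (R = Rz(yaw) Ry(pitch) Rx(roll)).
In Python, from cell import observe, read_camera, camera_info, hand_in gives the robot as it stands.
- The arm moves only by the tool jog_arm, never from a script. Its argument "rows" is one flat list of numbers, 5 for each row, row after row: the finger opening in mm, from 0 to 91.8, then the shift along the tool's x, y, z in mm, then the turn about the tool's z in degrees. In form: [gripper, tx, ty, tz, roll, gripper, tx, ty, tz, roll, ...]. A call has 1 to 20 rows; each row shifts and turns the commanded pose from where the row before left it, along the tool's axes as they then stand; what a row does not reach is not made up. A row lasts 1/10 s, in which the tool goes at most 50 mm and 8.59 degrees, less where a joint would pass 70% of its speed; a pose out of reach is approached as far as the arm can. A call with a gripper value outside its range is refused whole. The fingers move at their own pace and stop on an object; "grip_force" is the grip in N (left out, the last holds). Time passes only in rows, so rows that do not move let the fingers close. It gives the time, the measured TCP pose, the force and the opening at its end, in the units of the state.
- observe(): the state, without advancing time (a new reading comes with each control period).
- read_camera(name): name is "scene" or "side" or "wrist"; returns (picture, depth): 480x640x3 uint8, red, green, blue; 480x640 float32, m along the optical axis (not along the pixel's ray), 0 where there is no reading.
- camera_info(name): a dict with "fx", "fy", "cx", "cy" (pixels), "distortion" ([k1, k2, p1, p2, k3] as OpenCV has them; the pictures are not rectified), "extrinsics" (4x4, takes a point from camera to world coordinates); the wrist camera has in their place "tool_from_camera" (4x4, takes a point from camera to tool coordinates, whose origin is the TCP and whose axes are the flange's). Camera axes: x right, y up, looking along -z (the intrinsics and any distortion apply to the point x, -y, -z); pixel columns grow to the right and rows downward; lengths in m; the calibration is good to about 2 mm. A picture is of the moment at which its call begins: read the wrist's pose just before it. camera_info takes no time and is no camera call.
- hand_in(): hands the job in, once; it reports no verdict.
The state is a dict: "time": time; "qpos": joint angles; "qvel": joint speeds; "joint_efforts": joint torques, N m; "tool_pos": TCP position; "tool_rot": TCP orientation; "contact_force": force on the tool from outside, world axes, zero at the start; "torque": the same for the moment, N m; "opening": finger opening in m.
Only numpy, scipy, OpenCV 4.12 (cv2) and the standard library are available. Lean on these libraries where they do the work, as an engineer would, in place of code of your own. Each camera call takes 0.05 s, during which the arm holds its last target. There are 200 camera calls.

## Working session

There is one attempt and no reset: what is moved stays moved. The work goes in short steps, Python scripts to look and compute and a tool call to move; the robot and the scene stay as the last step left them, time stands still between calls to the robot, and variables do not carry over. Pictures are saved under pics/ and viewed, about 8 in all and at most 12, crops included, and the job is handed in when it is done.

Besides the shell and the picture viewer there is one more tool, called after "Call:" in YAML: its name, and indented under it one key for each argument. jog_arm: Moves the arm, as the interface text tells. Its arguments: {"type":"object","properties":{"rows":{"type":"array","items":{"type":"number"}},"grip_force":{"type":"number"}},"required":["rows"]}

```bash
mkdir -p pics; ls
cat > h.py <<'E'
import numpy as np, cv2
from cell import observe, read_camera, camera_info, hand_in
def world(name, dep, uv):
    c=camera_info(name); K=np.array([[c['fx'],0,c['cx']],[0,c['fy'],c['cy']],[0,0,1.]])
    p=cv2.undistortPoints(np.float64(uv).reshape(-1,1,2),K,np.float64(c['distortion']))[:,0]
    d=np.array([dep[int(v),int(u)] for u,v in uv])
    P=np.c_[p[:,0]*d,-p[:,1]*d,-d]; E=np.array(c['extrinsics'])
    return P@E[:3,:3].T+E[:3,3]
def cloud(name,dep):
    v,u=np.mgrid[0:480,0:640]; return world(name,dep,np.c_[u.ravel(),v.ravel()]).reshape(480,640,3)
E
python3 - <<'E'
from h import *
print(observe())
a=[]
for n in("scene","side"):
    p,d=read_camera(n); np.savez(f'{n}0.npz',p=p,d=d); cv2.imwrite(f'pics/{n}0.png',p[:,:,::-1])
    print(n,np.array(camera_info(n)['extrinsics']).round(3).tolist(),camera_info(n)['fx'])
E
```

```text
pics
{'time': 0.0, 'qpos': array([ 1.11999970e+00,  3.42743646e-01,  1.52504894e+00, -1.69680602e-05,
        1.27538577e+00, -1.46000372e-01]), 'qvel': array([-0.00089339,  0.00263747,  0.00013661,  0.0005987 , -0.00030783,
        0.0003116 ]), 'joint_efforts': array([-9.20278508e-04, -4.31234336e+01, -2.44217670e+01,  7.18332105e-02,
        5.58728934e-02, -1.21978260e-04]), 'tool_pos': array([0.15735123, 0.50042547, 0.22602296]), 'tool_rot': array([-3.14002146e+00, -2.14639657e-04,  2.83680118e+00]), 'contact_force': array([ 0.23888643,  0.48038752, -0.08875059]), 'torque': array([ 0.04660002,  0.00914599, -0.02399856]), 'opening': 0.09157065308232111}
scene [[-0.44, -0.622, 0.648, 1.174], [0.898, -0.316, 0.307, 0.302], [0.014, 0.717, 0.697, 0.668], [0.0, 0.0, 0.0, 1.0]] 517.1144473196867
side [[0.989, 0.105, -0.101, 0.56], [-0.146, 0.717, -0.682, -0.584], [0.001, 0.689, 0.724, 0.779], [0.0, 0.0, 0.0, 1.0]] 578.3612862097426
```

View pics/scene0.png

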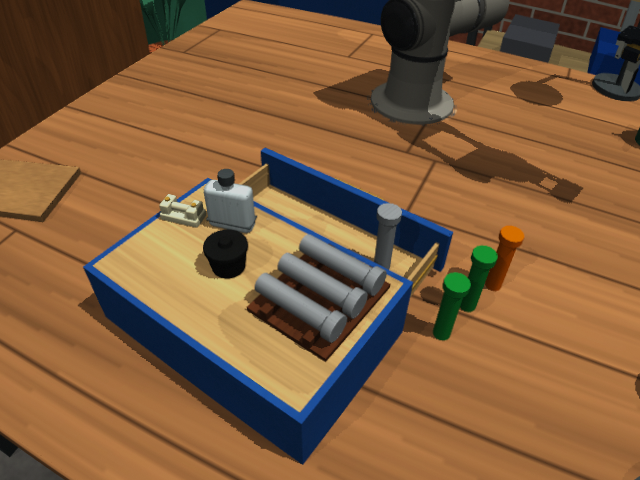

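View pics/side0.png

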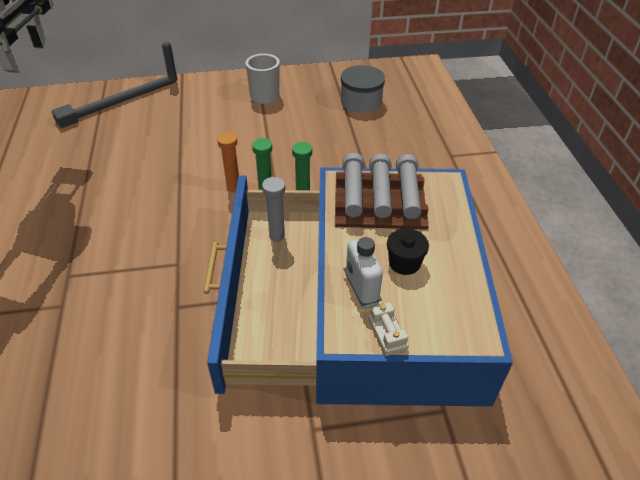

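Candidates: grey pin in the drawer, side px (275,185)/scene (388,212). Look-alikes are orange (229,160), green (262,165) and (302,165), and three grey rack pins (353/380/407,185). The steel pin standing in the drawer is the one I want.

```bash
cat > m.py <<'E'
from h import *
S={n:np.load(n+'0.npz') for n in('scene','side')}
out={}
for n,s in S.items():
    C=cloud(n,s['d']); p=s['p']; hsv=cv2.cvtColor(p,cv2.COLOR_RGB2HSV)
    z=C[...,2]; near=(s['d']>0)&(C[...,0]>0.25)&(C[...,0]<1.0)&(abs(C[...,1])<0.6)
    top=(near&(abs(z-.12)<.006)).astype(np.uint8)
    k,l,st,_=cv2.connectedComponentsWithStats(top); i=1+np.argmax(st[1:,4])
    P=C[l==i]; r=cv2.minAreaRect(P[:,:2].astype(np.float32)); print(n,'top',r,'z',np.median(P[:,2]))
    blue=near&(hsv[...,0]>105)&(hsv[...,0]<125)&(hsv[...,1]>150)
    pan=blue&(abs(z-.103)<.005)
    k,l,st,_=cv2.connectedComponentsWithStats(pan.astype(np.uint8)); i=1+np.argmax(st[1:,4])
    Q=C[l==i]; rq=cv2.minAreaRect(Q[:,:2].astype(np.float32)); print(n,'panel',rq,len(Q))
    grey=near&(hsv[...,1]<70)&(z>.11)
    k,l,st,_=cv2.connectedComponentsWithStats(grey.astype(np.uint8))
    for j in range(1,k):
        if st[j,4]>80:
            W=C[l==j]; print(n,'grey',st[j,:4],W.mean(0).round(3),'z',W[:,2].min().round(3),W[:,2].max().round(3)); 
            t=W[abs(W[:,2]-W[:,2].max())<.006]; print('   toprect',cv2.minAreaRect(t[:,:2].astype(np.float32)))
E
python3 m.py; python3 -c "
import cv2;p=cv2.imread('pics/side0.png')[140:420,190:520];cv2.imwrite('pics/crop1.png',cv2.resize(p,None,fx=2,fy=2))"
```

```text
scene top ((0.7847515940666199, -0.003148183226585388), (0.4031740128993988, 0.26190829277038574), 80.65739440917969) z 0.12061456685239391
scene panel ((0.8848680853843689, 0.04378247261047363), (0.21594637632369995, 0.4706650376319885), 23.773944854736328) 1110
scene grey [203 169  54 109] [ 0.745 -0.048  0.169] z 0.12 0.225
   toprect ((0.7066410779953003, -0.07110146433115005), (0.021717358380556107, 0.022018685936927795), 70.64646911621094)
scene grey [160 194  46  33] [ 0.732 -0.146  0.14 ] z 0.12 0.153
   toprect ((0.7266759872436523, -0.1512681096792221), (0.030260561034083366, 0.061871033161878586), 8.642315864562988)
scene grey [377 204  25  35] [0.608 0.145 0.142] z 0.11 0.156
   toprect ((0.6016144752502441, 0.14373962581157684), (0.03700059652328491, 0.037592485547065735), 33.15842056274414)
scene grey [255 227 136 116] [0.784 0.12  0.162] z 0.118 0.175
   toprect ((0.7775968313217163, 0.11378359794616699), (0.12242744117975235, 0.11572179943323135), 79.48139190673828)
side top ((0.7847645878791809, -0.0020110607147216797), (0.404762327671051, 0.2610089182853699), 80.506
[... 548 characters left out ...]
 0.137 0.143] z 0.11 0.157
   toprect ((0.6000339984893799, 0.1426268219947815), (0.03766864538192749, 0.036482568830251694), 44.672027587890625)
side grey [387 228  41  47] [ 0.778 -0.039  0.16 ] z 0.121 0.176
   toprect ((0.7793059349060059, -0.030950134620070457), (0.017637189477682114, 0.017021048814058304), 23.89095687866211)
side grey [344 234  65 122] [ 0.711 -0.112  0.162] z 0.118 0.225
   toprect ((0.7054089307785034, -0.07283200323581696), (0.02315712533891201, 0.023024410009384155), 55.22062683105469)
side grey [412 281  92  76] [ 0.792 -0.15   0.121] z 0.118 0.124
   toprect ((0.8309808969497681, -0.1505410373210907), (0.13280463218688965, 0.11815745383501053), 67.12167358398438)
```

View pics/crop1.png

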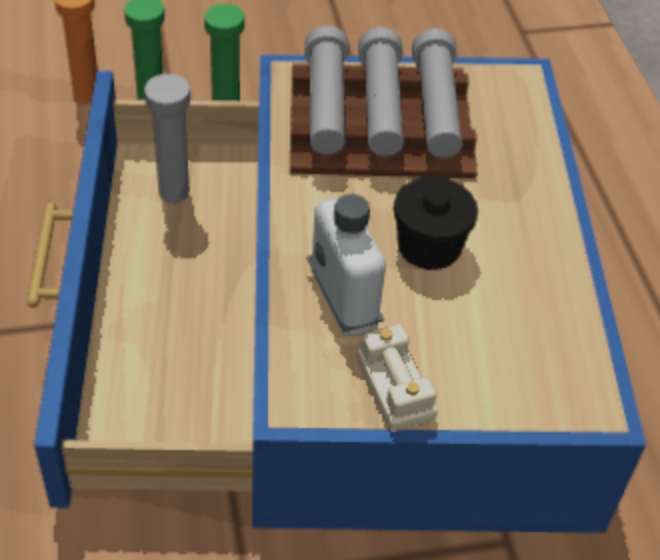

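The crop confirms it: the grey steel pin stands in the open drawer, with its head at crop px (168,90). In the cabinet frame (yaw about -9.4°) the pin is at about (-0.205, 0.114), 0.058 from the panel's inner face. Plan: approach from its +y side with the fingers as a narrow fork and push it towards -y.

Call:
jog_arm:
  rows: [15, 0, 0, 0, 8.2, 15, 0, 0, 0, 8.2, 15, 0, 0, 0, 8.2, 15, 0, 0, 0, 8.2, 15, 0, 0, 0, 8.2, 15, 0, 0, 0, 8.2, 15, 0, 0, 0, 8.2, 15, 0, 0, 0, 8.2, 15, 0, 0, 0, 8.2, 15, 0, 0, 0, 8.2]

```text
time: 1.1
tool_pos: [0.1574, 0.5006, 0.2263]
tool_rot: [-3.141, 0.001, 1.4]
contact_force: [0.5, -0.2, -0.1]
opening: 0.0172
```

Call:
jog_arm:
  rows: [15, -15.8, 35.5, 0, 0, 15, -15.8, 35.5, 0, 0, 15, -15.8, 35.5, 0, 0, 15, -15.8, 35.5, 0, 0, 15, -15.8, 35.5, 0, 0, 15, -15.8, 35.5, 0, 0, 15, -15.8, 35.5, 0, 0, 15, -15.8, 35.5, 0, 0, 15, -15.8, 35.5, 0, 0, 15, -15.8, 35.5, 0, 0, 15, -15.8, 35.5, 0, 0, 15, -15.8, 35.5, 0, 0, 15, -15.8, 35.5, 0, 0, 15, -15.8, 35.5, 0, 0, 15, 0, 0, 0, 0, 15, 0, 0, 0, 0]

```text
time: 2.7
tool_pos: [0.6114, 0.2003, 0.2256]
tool_rot: [-3.14, 0.0, 1.404]
contact_force: [-0.5, 1.2, -0.2]
opening: 0.0151
```

Call:
jog_arm:
  rows: [15, 0, 0, 25, 0, 15, 0, 0, 25, 0, 15, 0, 0, 25, 0, 15, 0, 0, 25, 0, 15, 0, 0, 0, 0]

```text
time: 3.2
tool_pos: [0.608, 0.2016, 0.1232]
tool_rot: [-3.134, 0.003, 1.407]
contact_force: [-0.4, -0.1, -0.2]
opening: 0.015
```

Run:
```python
from h import *
o=observe();print(o['tool_pos'],o['contact_force'])
p,_=read_camera('side');cv2.imwrite('pics/s1.png',cv2.resize(p[100:380,160:500],None,fx=2,fy=2)[:,:,::-1])
```

```text
[0.60801071 0.20158893 0.123209  ] [-0.36307573 -0.11453335 -0.18562037]
```

View pics/s1.png

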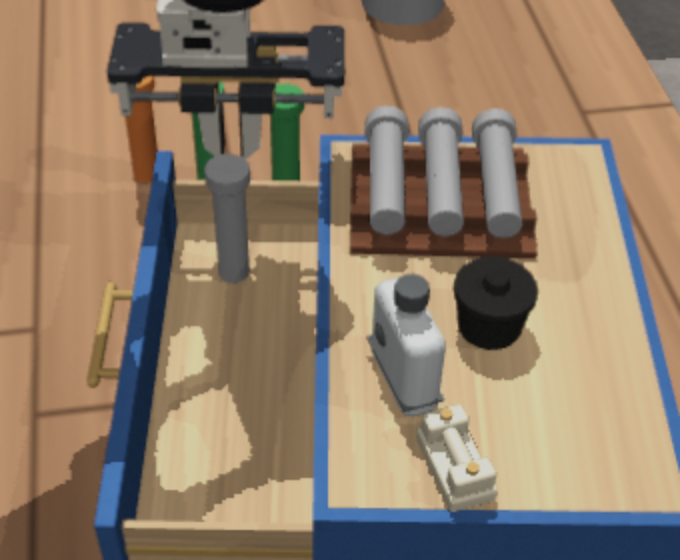

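The fork sits directly behind the pin (fingers at about px 215 and 245, pin at 228). The rack and flask are clear. Pushing now.

Call:
jog_arm:
  rows: [15, -10, 2, 0, 0, 15, -7, 0, 0, 0, 15, -6, 0, 0, 0, 15, -6, 0, 0, 0, 15, -6, 0, 0, 0, 15, -6, 0, 0, 0, 15, -6, 0, 0, 0, 15, -6, 0, 0, 0, 15, 0, 0, 0, 0]

```text
time: 4.15
tool_pos: [0.6046, 0.1474, 0.1267]
tool_rot: [-3.141, 0.0, 1.405]
contact_force: [-0.0, -0.7, 0.8]
opening: 0.0152
```

Run:
```python
from h import *
p,_=read_camera('side');cv2.imwrite('pics/s2.png',cv2.resize(p[100:380,160:500],None,fx=2,fy=2)[:,:,::-1])
```

```text
(no output)
```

View pics/s2.png

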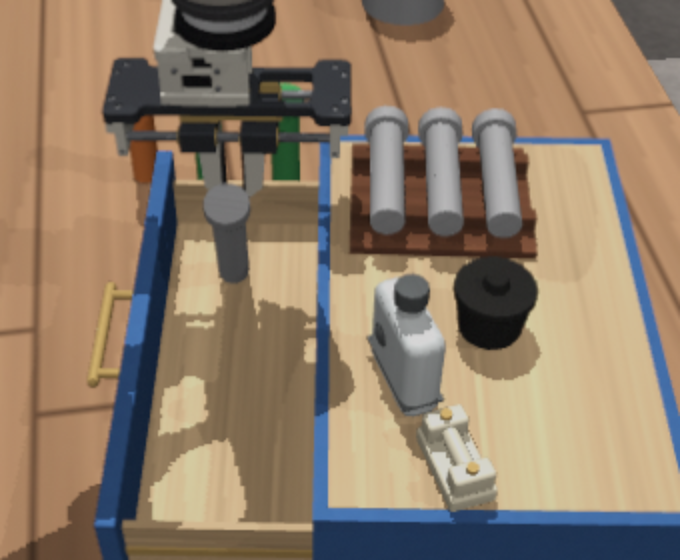

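The head (px 228,205) is leaning towards -y, the foot hasn't moved, and the fingers are central behind it. I'll keep pushing until it falls.

Call:
jog_arm:
  rows: [15, -6, 0, 0, 0, 15, -6, 0, 0, 0, 15, -6, 0, 0, 0, 15, -6, 0, 0, 0, 15, 0, 0, 0, 0, 15, 0, 0, 0, 0, 15, 0, 0, 0, 0]

```text
time: 4.9
tool_pos: [0.6008, 0.1248, 0.1268]
tool_rot: [3.142, -0.0, 1.406]
contact_force: [-0.4, 0.5, 0.3]
opening: 0.0146
```

Run:
```python
from h import *
p,_=read_camera('side');cv2.imwrite('pics/s3.png',cv2.resize(p[100:380,160:500],None,fx=2,fy=2)[:,:,::-1])
```

```text
(no output)
```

View pics/s3.png

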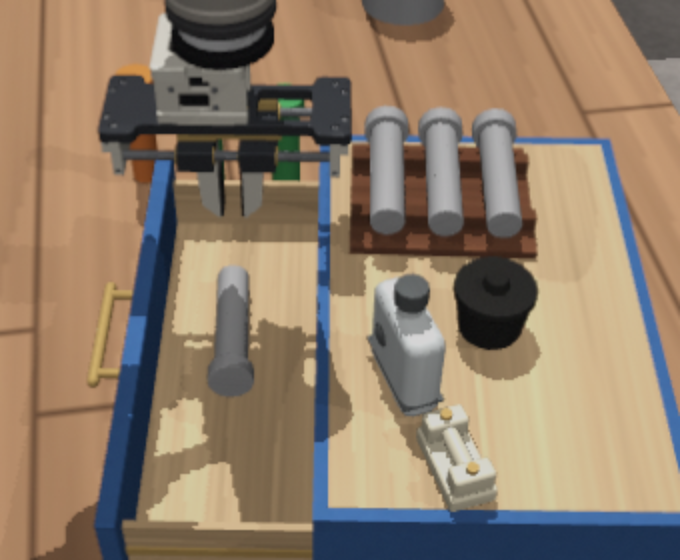

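It lies flat along the drawer's y, head at px (230,375), foot at (232,275). Next I retreat upwards, move in front of the pull, turn 90° and close the fingers so they can push the bar from outside.

Call:
jog_arm:
  rows: [15, 0, 0, -30, 0, 15, 0, 0, -30, 0, 15, 0, 0, -30, 0, 0, -19, -28.6, 0, 0, 0, -19, -28.6, 0, 0, 0, -19, -28.6, 0, 0, 0, -19, -28.6, 0, 0, 0, -19, -28.6, 0, 0, 0, 0, 0, 0, 0]

```text
time: 5.85
tool_pos: [0.4407, 0.0538, 0.2168]
tool_rot: [-3.14, 0.001, 1.405]
contact_force: [0.4, 0.0, 0.5]
opening: 0.0004
```

Call:
jog_arm:
  rows: [0, 0, 0, 0, 8.2, 0, 0, 0, 0, 8.2, 0, 0, 0, 0, 8.2, 0, 0, 0, 0, 8.2, 0, 0, 0, 0, 8.2, 0, 0, 0, 0, 8.2, 0, 0, 0, 0, 8.2, 0, 0, 0, 0, 8.2, 0, 0, 0, 0, 8.2, 0, 0, 0, 0, 8.2, 0, 0, 0, 0, 8, 0, 0, 0, 0, 0]

```text
time: 7.05
tool_pos: [0.4448, 0.0548, 0.2168]
tool_rot: [-3.141, -0.001, -0.166]
contact_force: [0.6, -0.2, 0.3]
opening: 0.0004
```

Run:
```python
from h import *
p,d=read_camera('side');C=cloud('side',d)
hsv=cv2.cvtColor(p,cv2.COLOR_RGB2HSV)
a=np.radians(-9.42);R=np.array([[np.cos(a),-np.sin(a)],[np.sin(a),np.cos(a)]])
L=C.copy();L[...,:2]=(C[...,:2]-[.7848,-.0026])@R
o=observe();print('tool local',(o['tool_pos'][:2]-[.7848,-.0026])@R,o['tool_pos'][2],o['tool_rot'],o['opening'])
m=(d>0)&(L[...,0]>-.25)&(L[...,0]<-.14)&(abs(L[...,1])<.165)&(L[...,2]>.036)&(L[...,2]<.10)
P=L[m];print('pin pts',len(P),cv2.minAreaRect(P[:,:2].astype(np.float32)),P[:,2].max())
q=(d>0)&(L[...,0]>-.33)&(L[...,0]<-.29)&(abs(L[...,1])<.08)&(abs(L[...,2]-.077)<.012)&(hsv[...,1]>90)
Q=L[q];print('pull',len(Q),Q.min(0),Q.max(0),np.median(Q,0))
```

```text
tool local [-0.34496851  0.00086748] 0.2167921643988147 [-3.14133656e+00 -4.90035870e-04 -1.61828059e-01] 0.00042297920660928256
pin pts 1091 ((-0.20149871706962585, 0.03337884694337845), (0.03572205454111099, 0.1268181949853897), 2.401672124862671) 0.07048356337952133
pull 384 [-0.30907841 -0.05453942  0.07190216] [-0.29015454  0.0537253   0.08315182] [-0.30208887 -0.00602294  0.07886719]
```

Call:
jog_arm:
  rows: [0, 0, 0, 30, 0, 0, 0, 0, 30, 0, 0, 0, 0, 30, 0, 0, 0, 0, 30, 0, 0, 0, 0, 25, 0, 0, 0, 0, 12, 0, 0, 0, 0, 0, 0, 0, 8, 0, 0, 0, 0, 8, 0, 0, 0, 0, 5, 0, 0, 0, 0, 5, 0, 0, 0, 0, 5, 0, 0, 0, 0, 5, 0, 0, 0, 0, 6, 0, 0, 0]

```text
time: 8.5
tool_pos: [0.4854, 0.0475, 0.0597]
tool_rot: [-3.142, 0.001, -0.165]
contact_force: [-2.7, 0.4, 1.8]
opening: 0.0004
```

Call:
jog_arm:
  rows: [0, 7, 0, 0, 0, 0, 7, 0, 0, 0, 0, 7, 0, 0, 0, 0, 7, 0, 0, 0, 0, 7, 0, 0, 0, 0, 7, 0, 0, 0, 0, 7, 0, 0, 0, 0, 7, 0, 0, 0, 0, 7, 0, 0, 0, 0, 7, 0, 0, 0, 0, 7, 0, 0, 0, 0, 7, 0, 0, 0, 0, 7, 0, 0, 0]

```text
time: 9.8
tool_pos: [0.5758, 0.0324, 0.0597]
tool_rot: [3.142, 0.0, -0.165]
contact_force: [-3.7, -0.5, 2.3]
opening: 0.0005
```

Run:
```python
from h import *
o=observe();a=np.radians(-9.42);R=np.array([[np.cos(a),-np.sin(a)],[np.sin(a),np.cos(a)]])
print((o['tool_pos'][:2]-[.7848,-.0026])@R,o['tool_pos'],o['contact_force'])
p,_=read_camera('side');cv2.imwrite('pics/s4.png',cv2.resize(p[100:380,160:500],None,fx=2,fy=2)[:,:,::-1])
```

```text
[-0.21192953  0.00032522] [0.57578155 0.03240741 0.05968749] [-3.72398596 -0.49793619  2.29554727]
```

View pics/s4.png

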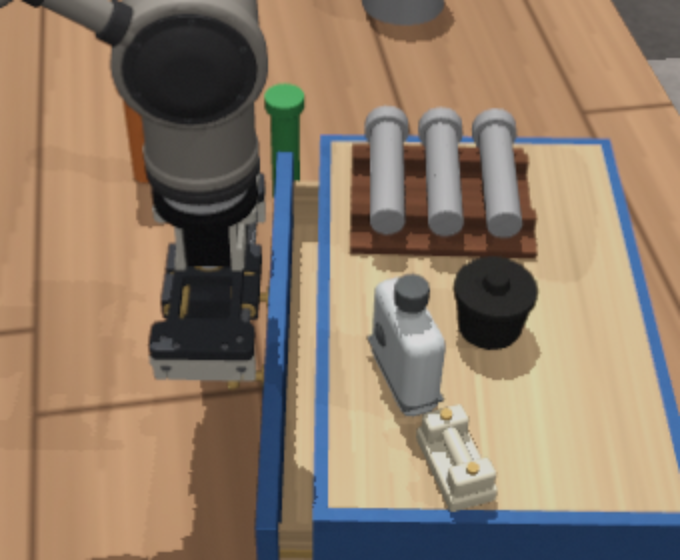

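The drawer is nearly in, with a gap of about 30 mm at px (305,300). The shelf things haven't moved. I'll finish gently.

Call:
jog_arm:
  rows: [0, 5, 0, 0, 0, 0, 5, 0, 0, 0, 0, 4, 0, 0, 0, 0, 4, 0, 0, 0, 0, 3, 0, 0, 0, 0, 2, 0, 0, 0, 0, 0, 0, 0, 0]

```text
time: 10.55
tool_pos: [0.5984, 0.0287, 0.0596]
tool_rot: [-3.141, -0.001, -0.165]
contact_force: [-0.4, 0.3, -1.1]
opening: 0.0005
```

Call:
jog_arm:
  rows: [0, 2, 0, 0, 0, 0, 1, 0, 0, 0, 0, 1, 0, 0, 0, 0, 0, 0, 0, 0]

```text
time: 10.95
tool_pos: [0.5995, 0.0286, 0.0596]
tool_rot: [3.141, 0.006, -0.165]
contact_force: [-10.5, 0.6, 6.0]
opening: 0.0004
```

Call:
jog_arm:
  rows: [0, 1, 0, 0, 0, 0, 1, 0, 0, 0, 0, 0, 0, 0, 0, 0, 0, 0, 0, 0]

```text
time: 11.35
tool_pos: [0.5995, 0.0286, 0.0596]
tool_rot: [3.141, 0.01, -0.165]
contact_force: [-17.3, 3.1, 11.3]
opening: 0.0007
```

Call:
jog_arm:
  rows: [0, -6, 0, 0, 0, 0, -10, 0, 0, 0, 0, -20, 0, 0, 0, 0, -30, 0, 0, 0, 0, -20, 0, -20, 0, 0, 0, 0, -40, 0, 0, 0, 0, -40, 0, 0, 0, 0, -40, 0, 0, 0, 0, 0, 0]

```text
time: 12.25
tool_pos: [0.5229, 0.0418, 0.2058]
tool_rot: [-3.14, -0.014, -0.165]
contact_force: [0.9, 1.3, 0.8]
opening: 0.0002
```

Run:
```python
from h import *
p,d=read_camera('side');C=cloud('side',d)
hsv=cv2.cvtColor(p,cv2.COLOR_RGB2HSV)
a=np.radians(-9.42);R=np.array([[np.cos(a),-np.sin(a)],[np.sin(a),np.cos(a)]])
L=C.copy();L[...,:2]=(C[...,:2]-[.7848,-.0026])@R
b=(d>0)&(hsv[...,0]>105)&(hsv[...,0]<125)&(hsv[...,1]>150)&(abs(L[...,2]-.103)<.004)&(L[...,0]<-.1)&(abs(L[...,1])<.19)
print('panel x',np.percentile(L[b][:,0],[2,50,98]),b.sum())
cv2.imwrite('pics/s5.png',cv2.resize(p[100:380,160:500],None,fx=2,fy=2)[:,:,::-1])
```

```text
panel x [-0.1432962  -0.1371472  -0.13103786] 1495
```

View pics/s5.png

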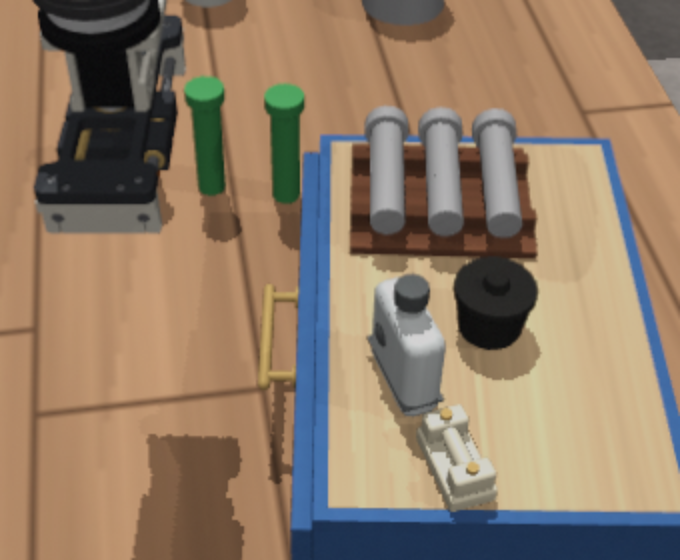

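The panel centre is at x = -0.137, against -0.1375 for fully shut, so the drawer is at its stop. The hand is clear and the shelf things are undisturbed.

```bash
python3 -c "
from cell import *
print(hand_in())"
```

```text
the job is handed in; nothing more can be done
None
```

The pin is lying flat inside the shut drawer, and I handed the job in with the hand clear, after about 12 s of robot time. No verdict is reported.

- **Pin:** I pushed the head with the narrow finger fork, towards the middle of the drawer's width, and it fell flat along the width while the drawer was about 133 mm out. I could not see it once the drawer was shut, so that it stayed flat during closing is inferred.
- **Drawer:** I pushed it shut with closed fingers against the outside of the pull, without gripping it. It reached a firm stop at about 17 N. The last picture puts the panel centre at x = -0.137 m. I take fully shut as -0.1375 m, which assumes the panel closes against the carcass front.
- **Shelf:** by eye in the last picture, the flask, fuse holder, bung and rack had not moved, and nothing touched them.

None of the checks failed or disagreed.

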